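# Free the tablet and hold the tablet press open

### The arm

A 6-joint arm with a two-finger parallel gripper is mounted at the origin on the work surface. World frame = base frame: x ahead of the robot, y to its left, z up, the work surface at z = 0. Lengths are in m, angles in degrees, forces in N, time in s.
With the tool pointing down it reaches from about 0.4 to 0.825 m from the base axis. Payload 7 kg.
Tool frame: the origin (TCP) lies at the very end of the fingers, on their centre line; the grasp point (between the pads) lies 19 mm behind it; x points along the fingers, z is the direction in which the jaws open and shut, and the axes are right-handed (so a half turn about x gives the same grasp; the last joint's range is limited). The gripper opens to 88 mm and grips with 3 to 60 N. Pads are 19 mm wide; open, the fingers measure 130 mm over their backs; the gripper's body (78 mm by 193 mm) begins 47 mm behind the grasp point.
Start: joints at [87.324, 20.546, 0.682, 0, -70.136, -16.507], TCP at [0.222, 0.637, 0.227] pointing down, gripper open.
Joint ranges: [-176.03, 176.03], [-82.01, 121.73], [-58.28, 71.71], [-173.87, 95.51], [-174.79, -0.11], [-173.66, 173.66]. Speed limits (degrees/s): [136.94, 136.94, 172.46, 180, 180, 180].

### API

Orientations are given as [roll, pitch, yaw] about the fixed x, y, z axes, in that order (R = Rz(yaw) Ry(pitch) Rx(roll)).
In Python, from plant import * gives the robot as it stands.
- The arm moves only by the tool arm_command, never from a script. Its argument "commands" is one flat list of numbers, 5 for each row, row after row: the shift along the tool's x, y, z in mm, then the turn about the tool's x in degrees, then the opening in per cent of the stroke, from 0 (shut) to 100 (fully open). A call has 1 to 5 rows; each row shifts and turns the pose as measured when the row begins, along the tool's axes as they then stand; what a row does not reach is not made up. A row lasts 1/8 s, in which the tool goes at most 62.5 mm and 10.7 degrees, less where a joint would pass 70% of its speed; a pose out of reach is approached as far as the arm can. A call is refused whole if a number of a shift passes 62.5 or a number of a turn 10.7, either way. A call with a gripper value outside its range is refused whole. The fingers move at their own pace and stop on an object; the grip force is fixed at half the most. Time passes only in rows, so rows that do not move let the fingers close. It gives the time, the measured TCP pose, the force and the opening at its end, in the units of the state.
- get_obs(): the state, without advancing time (a new reading comes with each control period).
- snapshot(name): name is "scene" or "top" or "wrist"; returns a dict with "frame" (480x640x3 uint8, blue, green, red), "fov_y" (degrees; the focal length in pixels is half the picture's height over the tangent of half this angle, whatever the lens; pixels are square), "cx", "cy" (the principal point, pixels), "world_to_cam" (4x4, takes a point from world to camera coordinates). Camera axes: x right, y up, looking along -z (the intrinsics and any distortion apply to the point x, -y, -z); pixel columns grow to the right and rows downward; lengths in m; the calibration is good to about 2 mm. The wrist camera is an equidistant fisheye: a pixel r from the principal point sees the ray r / f radians off the axis. A picture is of the moment at which its call begins. There is no depth.
- close_job(): hands the job in, once; it reports no verdict.
The state is a dict: "clock": time; "joint_pos": joint angles; "qvel": joint speeds; "tau": joint torques, N m; "tool_pos": TCP position; "orientation": TCP orientation; "force": force on the tool from outside, world axes, zero at the start; "moment": the same for the moment, N m; "opening": finger opening in m.
Only numpy, scipy, OpenCV 4.12 (cv2) and the standard library are available. Lean on these libraries where they do the work, as an engineer would, in place of code of your own. Each camera call takes 0.05 s, during which the arm holds its last target. There are 200 camera calls.

### The job

A tablet is stuck in the bench tablet press: first pull the sprung ejector lever through its full stroke to its stop and ease it slowly back home, without letting it snap. Then pull the latch on the nose of the press's bridge sideways against its spring, lift the bridge off its ball to about 30 degrees, and finish while still holding it raised there, keeping hold of it, so that a classmate can take the tablet out. Leave the glassware around the press alone.

Things in the scene. Friction and masses are not known exactly. Their poses are not given: they have to be found in the camera images.
- press: Tablet press fixed to the bench: grey base 300 x 180 x 20 mm; origin: centre of its underside. x axis: from the bridge's nose (robot side) to its hinge, y left, z up; yaw varies. In mm: lever pivot axis along y through (0,150,50); bridge hinge axis along y through (110,0,100); ball on a flanged stud at (-100,0,84) under the nose; die at (20,0) under the black spindle knob (48 wide, top at 148).
- lever_bar (a point): Centre of the lever's black cross-bar, 22 mm thick, 34 mm long along the press's y, on a thin steel lever at the press's left (+y), 130 mm from its pivot. Home, it is at (51,150,170) mm in the press frame, 0.4 rad past upright towards +x; at full stroke at (-51,150,170). Its two ends can be pinched from above.
- lever (a joint): Ejector lever angle, rad: 0 = home (leaning to the press's +x, away from the robot), 0.80 = stop at full stroke (leaning towards the robot). A spring returns it home: about 3.5 N at the bar at home, 7 N at full stroke; let go, it snaps back.
- latch_grip (a point): Centre of the latch's upright black grip on the bridge's nose: 34 mm along the press's x, 16 mm thick along y, 46 mm high, flat-sided, on a steel plate 5 mm thick, 50 mm wide along y. Latched, it is at (-100,0,143.5) mm in the press frame. It rides on the bridge: holding the latch pulled, lift the bridge by this same grip. Pinch it from above across its 16 mm.
- latch (a joint): Latch slide, m, towards the press's -y (right seen from the robot): 0 = home, its hook under the ball's flange, locking the bridge down; 0.016 = stop, fully pulled. The hook clears the flange from about 0.009. A spring pulls it home: 4 N at 0, 9 N at 0.016.
- bridge (a joint): Angle of the bridge, rad, about its hinge at the far end: 0 = down on the ball, positive = nose raised, 1.2 at most. The latch grip's centre is 210 mm from the hinge axis in x and 43.5 mm above it. The bridge weighs 0.4 to 0.85 kg, takes 3 to 6 N at the grip to lift, and falls shut when let go.
- flask_mid (a point): Conical glass flask standing upright near the press, 84 mm wide at the foot, 132 mm high; point half-way up its axis. To be left alone.
- cylinder_mid (a point): Glass measuring cylinder, 24 mm thick, 155 mm high, on a round yellow foot 60 mm wide; point half-way up its axis. To be left alone.
- reagent_mid (a point): Small glass jar with a blue lid, 60 mm wide, 100 mm high; point half-way up its axis. To be left alone.

How it is judged (in metres and radians):
On the way, in this order (a step that is already met when the one before it is completed fails the run):
1. the ejector lever is pulled to its stop (beyond 0.72 of 0.80 rad) with the bridge still down (value of joint lever above 0.72 rad and value of joint bridge below 0.06 rad), for 0.1 s.
2. the lever is back home (below 0.08 rad) with the bridge still down (value of joint lever below 0.08 rad and value of joint bridge below 0.06 rad), for 0.2 s.
3. the latch is pulled sideways (beyond 9 mm) with the bridge still down (value of joint latch above 0.009 m and value of joint bridge below 0.06 rad), for 0.1 s.
At the end, for the whole second after the job is handed in: The bridge is held by the fingers (over 1.5 N) at 0.35 to 0.75 rad (20 to 43 degrees), still (under 0.1 rad/s), nothing else carrying it; the lever is home (below 0.08 rad); each bystander stands within 30 mm of its start, tilted under 0.3 rad (value of joint bridge between 0.35 and 0.75 rad and velocity of joint bridge between -0.1 and 0.1 rad/s and contact force between the fingers and press above 1.5 N and value of joint lever below 0.08 rad and contact force between press and flask below 0.3 N and contact force between press and cylinder below 0.3 N and contact force between press and reagent below 0.3 N and distance of each of flask_mid, cylinder_mid, reagent_mid from where it was at the start of the episode below 0.03 m and angle between each of flask_mid, cylinder_mid, reagent_mid's own z axis and vertical below 0.3 rad); the arm keeps its last pose, push and grip.
It fails at once if the lever snaps back (faster than 2.5 rad/s towards home while beyond 0.1 rad) (velocity of joint lever below -2.5 rad/s and value of joint lever above 0.1 rad).
It fails at once if the flask is pushed more than 30 mm or tipped (distance of flask_mid from where it was at the start of the episode above 0.03 m or angle between flask_mid's own z axis and vertical above 0.3 rad).
It fails at once if the cylinder is pushed more than 30 mm or tipped (distance of cylinder_mid from where it was at the start of the episode above 0.03 m or angle between cylinder_mid's own z axis and vertical above 0.3 rad).
It fails at once if the reagent is pushed more than 30 mm or tipped (distance of reagent_mid from where it was at the start of the episode above 0.03 m or angle between reagent_mid's own z axis and vertical above 0.3 rad).
It also fails if it takes over 58 s, if anything falls off the work surface, if the arm or the gripper's body presses on something with over 40 N, if the wrist force passes 120 N, or if a joint passes its speed limit or range.

## Working session

There is one attempt and no reset: what is moved stays moved. The work goes in short steps, Python scripts to look and compute and a tool call to move; the robot and the scene stay as the last step left them, time stands still between calls to the robot, and variables do not carry over. Pictures are saved under pics/ and viewed, about 8 in all and at most 12, crops included, and the job is handed in when it is done.

Besides the shell and the picture viewer there is one more tool, called after ">>>" as name(argument=value, ...), one argument or row to a line, values as JSON. arm_command: Moves the arm, as the interface text tells. Its arguments: {"type":"object","properties":{"commands":{"type":"array"}},"required":["commands"]}

```bash
mkdir -p pics; ls; cat > h.py <<'E'
from plant import *
import numpy as np, cv2
from scipy.spatial.transform import Rotation as R
def snap(n,f):
    s=snapshot(n); cv2.imwrite(f'pics/{f}.png',s['frame']); np.save(f'pics/{f}.npy',{k:v for k,v in s.items()},allow_pickle=True); return s
def load(f): return np.load(f'pics/{f}.npy',allow_pickle=True).item()
def proj(s,P,fish=False):
    P=np.atleast_2d(P); c=(np.c_[P,np.ones(len(P))]@np.array(s['world_to_cam']).T)[:,:3]
    x,y,z=c[:,0],-c[:,1],-c[:,2]; f=240/np.tan(np.radians(s['fov_y'])/2)
    if fish:
        r=np.hypot(x,y); t=np.arctan2(r,z); k=f*t/np.maximum(r,1e-9)
    else: k=f/z
    return np.c_[s['cx']+k*x,s['cy']+k*y]
E
python3 - <<'E'
from h import *
for n in('scene','top','wrist'):
    s=snap(n,n+'0'); print(n,s['fov_y'],s['cx'],s['cy'],np.round(np.linalg.inv(np.array(s['world_to_cam'])),3).tolist())
print(get_obs())
E
```

```text
pics
scene 44.933206400739635 330.1981101626579 230.26383388445345 [[-0.36, -0.8, 0.48, 1.149], [0.933, -0.303, 0.194, 0.235], [-0.009, 0.518, 0.855, 1.133], [0.0, 0.0, 0.0, 1.0]]
top 55.246438492594045 316.4896312482779 236.44386590905472 [[0.006, 0.998, -0.064, 0.535], [-0.999, 0.008, 0.032, 0.014], [0.032, 0.064, 0.997, 1.069], [0.0, 0.0, 0.0, 1.0]]
wrist 65.70646984690485 321.2601150244586 240.1183133542733 [[-0.329, 0.916, 0.232, 0.283], [-0.944, -0.319, -0.08, 0.616], [0.001, -0.245, 0.97, 0.383], [0.0, 0.0, 0.0, 1.0]]
{'clock': 0.15, 'joint_pos': array([ 8.73244835e+01,  2.05829835e+01,  6.46173606e-01, -1.42108948e-02,
       -7.01352406e+01, -1.65045344e+01]), 'qvel': array([ 1.43599268e-04, -1.54046115e-01,  1.95092925e-01,  7.92686661e-02,
       -3.38390787e-02, -3.69790153e-02]), 'tau': array([-2.00790848e-03, -5.83273602e+01,  2.93292636e+01,  7.00111181e+00,
        8.78106250e-03, -1.13130031e-04]), 'tool_pos': array([0.22169637, 0.63717105, 0.22583086]), 'orientation': array([   6.0004174 ,   89.92672092, -103.18447077]), 'force': array([ 0.56756026, -0.47183956, -0.83478262]), 'moment': array([-0.01035321,  0.00925596,  0.01143551]), 'opening': 0.08780111308758189}
```

View pics/top0.png

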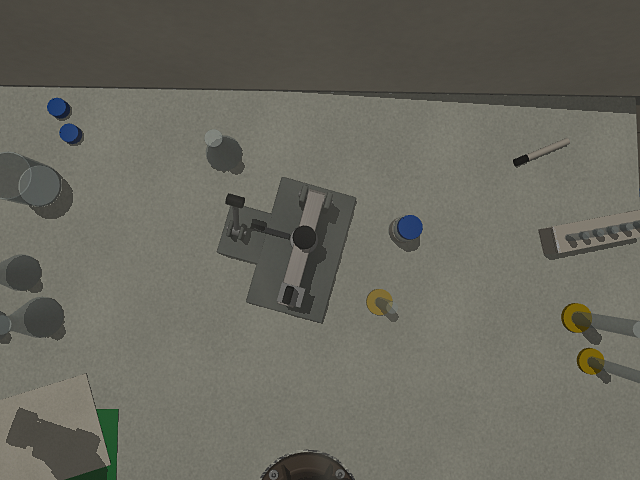

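View pics/scene0.png

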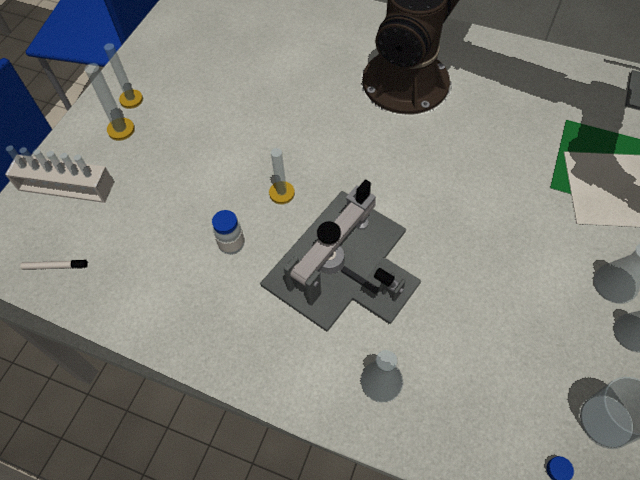

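The top view shows the press's base corners at (283,178), (356,197), (323,322) and (247,300), with the knob at (304,237), the grip at (290,294) and the lever bar at (235,200). The flask is beyond the lever. The cylinder and the blue-lidded jar stand on the press's right. The scene view shows the same objects from the far side: grip (364,187), bar (384,277), knob (328,232).

```bash
cat >> h.py <<'E'
def tri(views):
    from scipy.optimize import least_squares
    return least_squares(lambda P:np.concatenate([(proj(s,P,f)[0]-uv) for s,uv,f in views]),[.5,.05,.1])
def press(p):
    x,y,w=p; c,s=np.cos(w),np.sin(w)
    return lambda q:np.atleast_2d(q)/1000@np.array([[c,-s,0],[s,c,0],[0,0,1]]).T+[x,y,0]
E
python3 - <<'E'
from h import *
from scipy.optimize import least_squares
T,S=load('top0'),load('scene0')
pts=[(150,90,20),(150,-90,20),(-150,-90,20),(-150,90,20),(20,0,148),(-100,0,166),(51,150,170)]
t=[(283,178),(356,197),(323,322),(247,300),(304,237),(290,292),(235,200)]
s=[(328,328),(262,284),(342,192),(406,231),(328,232),(365,184),(384,277)]
res=lambda p:np.r_[proj(T,press(p)(pts))-t,proj(S,press(p)(pts))-s].ravel()
r=least_squares(res,[.5,.05,0],loss='soft_l1',f_scale=2)
print(r.x,np.degrees(r.x[2])); print(np.round(res(r.x).reshape(-1,2),1).tolist())
for i in(4,5,6):
    q=tri([(T,t[i],0),(S,s[i],0)]); print(i,q.x,q.cost,press(r.x)(pts[i]))
for n,a,b in(('lid',(410,227),(225,220)),('cylfoot',(379,302),(281,192)),('flasktop',(214,138),(387,360))):
    q=tri([(T,a,0),(S,b,0)]);print(n,q.x,q.cost)
    w=press(r.x); print('  pressframe',((q.x-[r.x[0],r.x[1],0])@w([[1000,0,0],[0,1000,0],[0,0,1000]]).T*0).shape, np.round(R.from_euler('z',-r.x[2]).apply(q.x-[r.x[0],r.x[1],0])*1000))
E
```

```text
[ 0.57718304  0.01451053 -0.26247016] -15.0384324267889
[[-1.4, -3.5], [0.6, -1.7], [-0.6, -0.3], [-1.3, 0.7], [0.4, -1.7], [-1.9, 1.8], [0.1, -0.9], [-0.4, 1.3], [-2.6, -1.5], [-0.6, -3.2], [0.7, -3.8], [0.9, -1.9], [-1.5, 0.8], [0.4, -0.8]]
4 [0.59448386 0.00834875 0.13689347] 0.8657828283106437 [[0.59649808 0.00932119 0.148     ]]
5 [0.48315107 0.04006534 0.1717725 ] 3.5810428426336243 [[0.48060784 0.04045722 0.166     ]]
6 [0.66452483 0.14624871 0.16523347] 0.17348251048462485 [[0.66535643 0.14614052 0.17      ]]
lid [ 0.62008721 -0.21835144  0.09236945] 0.037432068600571064
  pressframe (3,) [ 102. -214.   92.]
cylfoot [ 0.45270393 -0.16847218 -0.00307447] 0.8144731030151556
  pressframe (3,) [ -73. -209.   -3.]
flasktop [0.79947155 0.19881827 0.12410062] 0.0017251760877542914
  pressframe (3,) [167. 236. 124.]
```

>>> arm_command(
  commands=[-8,48,26,0,100,-5,50,27,0,100,-2,50,27,0,100,-2,50,27,0,100,-2,50,27,0,100],
)

```text
clock: 0.78
tool_pos: [0.4141, 0.4257, 0.2431]
orientation: [5.1, 89.7, -103.8]
force: [0.9, 0.4, -0.3]
opening: 0.0879
```

>>> arm_command(
  commands=[-2,50,27,0,100,0,50,27,0,100,0,50,27,0,100,0,50,27,0,100,0,40,22,0,100],
)

```text
clock: 1.4
tool_pos: [0.6043, 0.2171, 0.2457]
orientation: [-0.7, 89.7, -109.5]
force: [0.8, 0.7, 1.6]
opening: 0.0876
```

```bash
cat >> h.py <<'E'
PP=(.5772,.0145,-.2625)
def st(p=PP):
    o=get_obs(); rot=R.from_euler('xyz',o['orientation'],degrees=True); M=rot.as_matrix()
    g=np.array(o['tool_pos'])+M[:,0]*-.019
    w=lambda v:R.from_euler('z',-p[2]).apply(v)
    print('t',round(o['clock'],2),'tcp',np.round(o['tool_pos'],4),'grasp in press mm',np.round(w(g-[p[0],p[1],0])*1000,1),'open',round(o['opening']*1000,1))
    print(' toolaxes in press',np.round(w(M.T),3).tolist(),'F press',np.round(w(o['force']),1)); return o,M,g,w
def delta(q,p=PP):
    o,M,g,w=st(p); d=press(p)(q)[0]-g; print('tool delta mm to',q,np.round(M.T@d*1000,1))
E
python3 -c "
from h import *
delta((51,150,200)); snap('wrist','w1')"
```

```text
t 1.4 tcp [0.6043 0.2171 0.2457] grasp in press mm [-26.4 202.8 264.7] open 87.6
 toolaxes in press [[-0.0, -0.005, -1.0], [0.998, -0.066, -0.0], [-0.066, -0.998, 0.005]] F press [0.6 0.9 1.6]
tool delta mm to (51, 150, 200) [64.9 80.7 47.3]
```

>>> arm_command(
  commands=[0,42,26,-3.8,100,0,42,24,0,100,0,0,0,0,100],
)

```text
clock: 1.82
tool_pos: [0.6747, 0.1374, 0.244]
orientation: [-12.2, 89.5, -117.3]
force: [-0.1, 0.6, -0.1]
opening: 0.0879
```

```bash
python3 -c "
from h import *
delta((51,150,170)); s=snap('wrist','w2')
print(proj(s,press(PP)([(51,150,170),(51,133,170),(51,167,170)]),True))"
```

```text
t 1.82 tcp [0.6747 0.1374 0.244 ] grasp in press mm [ 62.3 144.2 263. ] open 87.9
 toolaxes in press [[-0.002, -0.008, -1.0], [1.0, -0.001, -0.002], [-0.001, -1.0, 0.008]] F press [-0.2  0.6 -0.1]
tool delta mm to (51, 150, 170) [ 92.9 -11.2  -6.6]
[[312.15893393 265.90439599]
 [338.07398636 265.79956739]
 [286.30753394 265.9258095 ]]
```

View pics/w2.png

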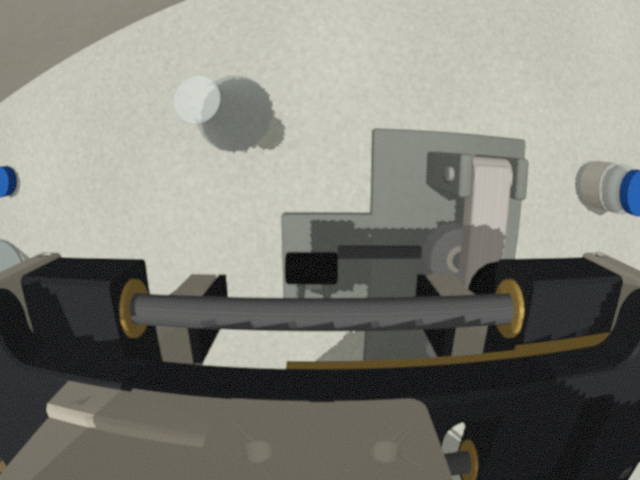

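The wrist view shows the black bar spanning (286–337, 253–283), about 1.5 mm from where the fit predicts it. That is good enough, so I'll descend and pinch.

>>> arm_command(
  commands=[20,-12,-6,0,100,36,0,0,0,100,33,0,0,0,100,4,0,0,0,60,0,0,0,0,45],
)

```text
clock: 2.5
tool_pos: [0.6616, 0.1505, 0.1509]
orientation: [-3.4, 89.7, -108.3]
force: [0.5, 0.2, 0.8]
opening: 0.0734
```

```bash
python3 -c "
from h import *
delta((51,150,170))"
```

```text
t 2.5 tcp [0.6616 0.1505 0.1509] grasp in press mm [ 46.2 153.4 169.9] open 73.4
 toolaxes in press [[-0.0, -0.006, -1.0], [1.0, 0.003, -0.0], [0.003, -1.0, 0.006]] F press [0.4 0.3 0.8]
tool delta mm to (51, 150, 170) [-0.1  4.8  3.4]
```

>>> arm_command(
  commands=[0,4,3,0,55,0,0,0,0,45,0,0,0,0,0,0,0,0,0,0,0,0,0,0,0],
)

```text
clock: 3.12
tool_pos: [0.6662, 0.146, 0.1549]
orientation: [39.7, 89.7, -65.2]
force: [0.3, 1.3, -2.1]
opening: 0.0334
```

>>> arm_command(
  commands=[0,0,0,0,0,0,0,0,0,0],
)

```text
clock: 3.38
tool_pos: [0.6662, 0.146, 0.1549]
orientation: [40.1, 89.7, -64.8]
force: [0.3, -0.2, -0.6]
opening: 0.0338
```

```bash
python3 -c "
from h import *
delta((51,150,170))"
```

```text
t 3.38 tcp [0.6662 0.146  0.1549] grasp in press mm [ 51.7 150.1 173.9] open 33.8
 toolaxes in press [[0.003, -0.004, -1.0], [1.0, 0.003, 0.003], [0.002, -1.0, 0.004]] F press [ 0.3 -0.1 -0.6]
tool delta mm to (51, 150, 170) [ 3.9 -0.7  0.1]
```

>>> arm_command(
  commands=[-4,-12,0,0,0,-3,-12,0,0,0,-2,-12,0,0,0,-1,-12,0,0,0,0,-12,0,0,0],
)

```text
clock: 4.0
tool_pos: [0.6144, 0.1602, 0.1657]
orientation: [82.7, 89.1, -22.3]
force: [7.3, -4.2, -3.5]
opening: 0.0339
```

```bash
python3 -c "
from h import *
delta((-51,150,174))"
```

```text
t 4.0 tcp [0.6144 0.1602 0.1657] grasp in press mm [ -2.2 150.4 184.7] open 33.9
 toolaxes in press [[0.016, -0.002, -1.0], [1.0, 0.002, 0.016], [0.002, -1.0, 0.002]] F press [ 8.1 -2.1 -3.5]
tool delta mm to (-51, 150, 174) [  9.9 -49.    0.3]
```

>>> arm_command(
  commands=[1,-12,0,0,0,2,-12,0,0,0,3,-12,0,0,0,4,-12,0,0,0,3,-8,0,0,0],
)

```text
clock: 4.62
tool_pos: [0.5699, 0.1725, 0.1575]
orientation: [92.2, 87.8, -12.6]
force: [9.4, -6.1, -2.1]
opening: 0.0337
```

```bash
python3 -c "
from h import *
delta((-51,150,174)); s=snap('top','t1'); snap('scene','s1')
print(proj(s,press(PP)([(-51,150,170)])))"
```

```text
t 4.62 tcp [0.5699 0.1725 0.1575] grasp in press mm [-48.8 150.7 176.5] open 33.7
 toolaxes in press [[0.038, 0.002, -0.999], [0.999, 0.004, 0.038], [0.004, -1.0, -0.001]] F press [10.7 -3.5 -2.1]
tool delta mm to (-51, 150, 174) [ 2.4 -2.3  0.7]
[[220.61474556 249.10461753]]
```

>>> arm_command(
  commands=[1,-6,0,0,0,1,-6,0,0,0,0,-4,0,0,0],
)

```text
clock: 5.1
tool_pos: [0.5619, 0.1748, 0.1547]
orientation: [92.9, 87.1, -11.9]
force: [29.2, -13.7, -19.0]
opening: 0.034
```

```bash
python3 -c "
from h import *
delta((51,150,174)); s=snap('scene','s2')
a,b=[int(v) for v in proj(s,press(PP)([(-51,150,170)]))[0]]; print(a,b)
b=max(b-75,0);a=a-100;cv2.imwrite('pics/s2c.png',cv2.resize(s['frame'][b:b+150,a:a+200],None,fx=4,fy=4))"
```

```text
t 5.1 tcp [0.5619 0.1748 0.1547] grasp in press mm [-57.4 150.8 173.6] open 34.0
 toolaxes in press [[0.05, 0.003, -0.999], [0.999, 0.005, 0.05], [0.005, -1.0, -0.003]] F press [ 31.7  -5.6 -19. ]
tool delta mm to (51, 150, 174) [  5.1 108.2   1.3]
413 237
```

View pics/s2c.png

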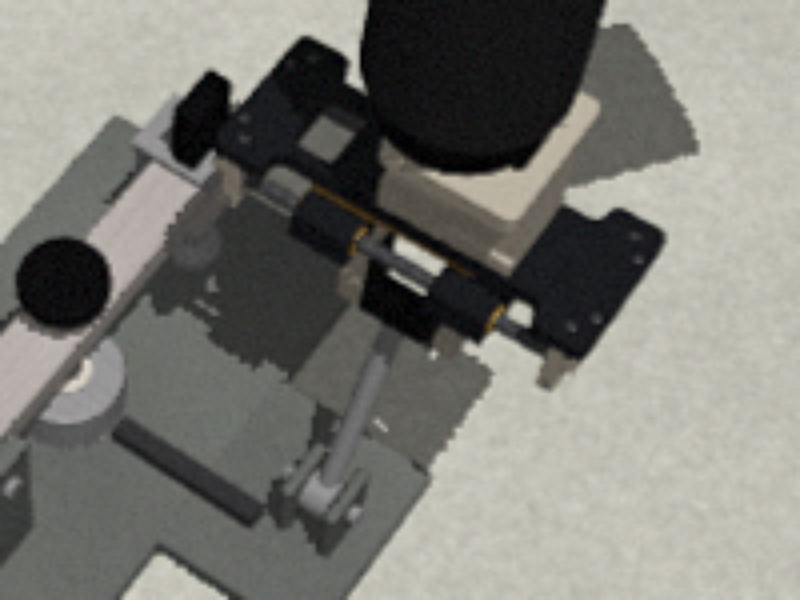

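The scene crop shows the bar still pinched between the fingers with the lever leaning fully towards the robot. The 32 N reaction confirms it is on its stop, so I'll ease it back.

>>> arm_command(
  commands=[-2,10,0,0,0,-3,10,0,0,0,-3,10,0,0,0,-2,10,0,0,0,-1,10,0,0,0],
)

```text
clock: 5.78
tool_pos: [0.6117, 0.1609, 0.1666]
orientation: [91.5, 87.1, -13.3]
force: [3.4, -0.2, -8.3]
opening: 0.0335
```

```bash
python3 -c "
from h import *
delta((51,150,174))"
```

```text
t 5.78 tcp [0.6117 0.1609 0.1666] grasp in press mm [ -5.7 150.3 185.6] open 33.5
 toolaxes in press [[0.05, 0.002, -0.999], [0.999, 0.004, 0.05], [0.004, -1.0, -0.001]] F press [ 3.3  0.6 -8.3]
tool delta mm to (51, 150, 174) [14.4 56.   0.6]
```

>>> arm_command(
  commands=[1,11,0,0,0,2,11,0,0,0,3,11,0,0,0,4,11,0,0,0,4,9,0,0,0],
)

```text
clock: 6.4
tool_pos: [0.6627, 0.1469, 0.1565]
orientation: [89.5, 87.5, -15.3]
force: [-34.8, 11.4, 29.1]
opening: 0.0337
```

>>> arm_command(
  commands=[2,6,0,0,0,0,3,0,0,0],
)

```text
clock: 6.65
tool_pos: [0.6637, 0.1467, 0.1562]
orientation: [86.3, 88.3, -18.5]
force: [-10.0, 3.7, -1.1]
opening: 0.0335
```

```bash
python3 -c "
from h import *
delta((51,150,174))"
```

```text
t 6.65 tcp [0.6637 0.1467 0.1562] grasp in press mm [ 48.7 150.1 175.2] open 33.5
 toolaxes in press [[0.03, -0.002, -1.0], [1.0, 0.004, 0.03], [0.004, -1.0, 0.002]] F press [-10.7   1.   -1.1]
tool delta mm to (51, 150, 174) [1.2 2.3 0.1]
```

>>> arm_command(
  commands=[0,1,0,0,0,0,0,0,0,60,0,0,0,0,80,0,0,0,0,100,-30,0,0,0,100],
)

```text
clock: 7.28
tool_pos: [0.6637, 0.1468, 0.1851]
orientation: [83.3, 88.4, -21.4]
force: [0.8, -0.1, 1.0]
opening: 0.0683
```

```bash
python3 -c "
from h import *
delta((-100,0,230)); delta((-100,0,143.5)); s=snap('top','t2')
a,b=[int(v) for v in proj(s,press(PP)([(51,150,170)]))[0]]; print(a,b)
print(a-66,b-50); a-=66;b-=50;cv2.imwrite('pics/t2c.png',cv2.resize(s['frame'][b:b+150,a:a+200],None,fx=4,fy=4))"
```

```text
t 7.28 tcp [0.6637 0.1468 0.1851] grasp in press mm [ 48.6 150.3 204.1] open 68.3
 toolaxes in press [[0.028, -0.003, -1.0], [1.0, 0.005, 0.028], [0.005, -1.0, 0.003]] F press [0.8 0.1 1. ]
tool delta mm to (-100, 0, 230) [ -29.5 -148.6  149.6]
t 7.28 tcp [0.6637 0.1468 0.1851] grasp in press mm [ 48.6 150.3 204.1] open 68.3
 toolaxes in press [[0.028, -0.003, -1.0], [1.0, 0.005, 0.028], [0.005, -1.0, 0.003]] F press [0.8 0.1 1. ]
tool delta mm to (-100, 0, 143.5) [  56.9 -151.   149.4]
235 199
169 149
```

>>> arm_command(
  commands=[-40,0,0,0,100,-8,-38,38,0,100,0,-38,38,0,100,0,-38,38,0,100,0,-36,37,0,100],
)

```text
clock: 7.95
tool_pos: [0.4816, 0.0388, 0.2361]
orientation: [94.8, 87.6, -9.8]
force: [-0.4, 0.2, 1.3]
opening: 0.088
```

>>> arm_command(
  commands=[20,0,0,0,70,0,0,0,0,60],
)

```text
clock: 8.2
tool_pos: [0.4805, 0.037, 0.2181]
orientation: [98.9, 87.4, -5.8]
force: [0.4, -0.1, 0.5]
opening: 0.0731
```

```bash
python3 -c "
from h import *
delta((-100,0,143.5)); s=snap('wrist','w3')
print(proj(s,press(PP)([(-100,0,166.5),(-117,8,166.5),(-83,8,166.5),(-117,-8,166.5),(-83,-8,166.5)]),True))
s=snap('top','t3')
print(proj(s,press(PP)([(51,150,170)])))
a,b=150,140;u=s['frame'][b:b+75,a:a+150]
w=load('w3')['frame'][200:420,150:500]
cv2.imwrite('pics/c3.png',np.vstack([cv2.resize(w,(700,440)),cv2.resize(u,(700,350))[:150]]))"
```

```text
t 8.2 tcp [0.4805 0.037  0.2181] grasp in press mm [-100.1   -3.5  237.1] open 73.1
 toolaxes in press [[0.045, 0.007, -0.999], [0.999, 0.006, 0.045], [0.006, -1.0, -0.007]] F press [0.4 0.1 0.5]
tool delta mm to (-100, 0, 143.5) [93.5 -4.1 -2.8]
[[317.18370586 264.70611056]
 [303.85339605 291.64310372]
 [303.55620906 236.38875584]
 [330.33953404 291.89457242]
 [331.05645001 236.59714361]]
[[235.1224734  199.07860153]]
```

View pics/w3.png

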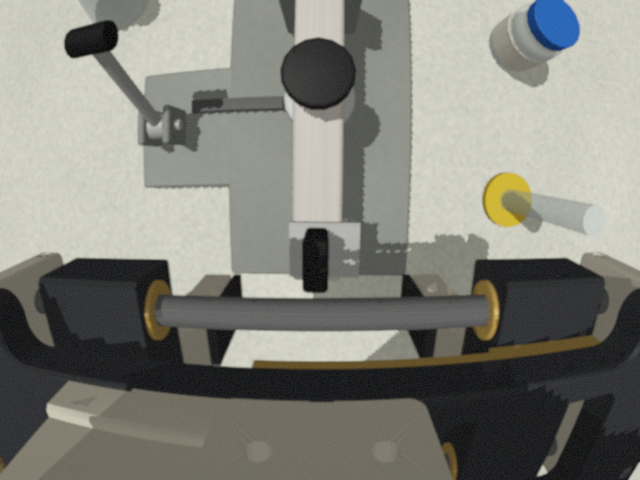

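The wrist view shows the grip top at (303–328, 229–291), within about 1 mm of the prediction. The lever is back home, and the cylinder and jar are upright and clear. I'll descend onto the grip.

>>> arm_command(
  commands=[30,-2,-2,0,60,30,-2,-1,0,60,29,0,0,0,60,0,0,0,0,60],
)

```text
clock: 8.8
tool_pos: [0.4881, 0.0436, 0.1312]
orientation: [101.1, 87.0, -3.5]
force: [-0.7, -0.6, 1.2]
opening: 0.0531
```

```bash
python3 -c "
from h import *
delta((-100,0,146))"
```

```text
t 8.8 tcp [0.4881 0.0436 0.1312] grasp in press mm [-94.6   4.8 150.2] open 53.1
 toolaxes in press [[0.051, 0.01, -0.999], [0.999, 0.008, 0.051], [0.008, -1.0, -0.01]] F press [-0.5 -0.7  1.2]
tool delta mm to (-100, 0, 146) [ 3.9 -5.6  4.8]
```

>>> arm_command(
  commands=[4,-6,5,0,55,0,0,0,0,30,0,0,0,0,0,0,0,0,0,0,0,0,0,0,0],
)

```text
clock: 9.43
tool_pos: [0.4834, 0.0408, 0.1307]
orientation: [102.5, 86.7, -2.1]
force: [3.4, -1.8, -1.7]
opening: 0.0159
```

>>> arm_command(
  commands=[0,0,0,0,0,0,0,0,0,0],
)

```text
clock: 9.68
tool_pos: [0.4834, 0.0407, 0.1307]
orientation: [102.4, 86.7, -2.2]
force: [0.1, -0.2, 0.6]
opening: 0.0161
```

```bash
python3 -c "
from h import *
delta((-100,-16,146))"
```

```text
t 9.68 tcp [0.4834 0.0407 0.1307] grasp in press mm [-98.4   0.7 149.7] open 16.1
 toolaxes in press [[0.056, 0.013, -0.998], [0.998, 0.008, 0.056], [0.009, -1.0, -0.012]] F press [ 0.2 -0.2  0.6]
tool delta mm to (-100, -16, 146) [ 3.4 -1.9 16.8]
```

>>> arm_command(
  commands=[0,0,6,0,0,0,0,6,0,0,0,0,5,0,0],
)

```text
clock: 10.05
tool_pos: [0.4798, 0.0269, 0.1307]
orientation: [107.6, 86.6, 3.0]
force: [-2.4, 9.7, 1.0]
opening: 0.016
```

```bash
python3 -c "
from h import *
delta((-100,-16,146))"
```

```text
t 10.05 tcp [0.4798 0.0269 0.1307] grasp in press mm [-98.4 -13.6 149.7] open 16.0
 toolaxes in press [[0.057, 0.018, -0.998], [0.998, 0.008, 0.057], [0.009, -1.0, -0.018]] F press [-4.9  8.8  1. ]
tool delta mm to (-100, -16, 146) [ 3.6 -1.9  2.4]
```

>>> arm_command(
  commands=[0,0,2,0,0,0,0,1,0,0,-11,3,1,0,0,-11,4,1,0,0,-11,5,1,0,0],
)

```text
clock: 10.68
tool_pos: [0.4889, 0.0239, 0.1626]
orientation: [117.5, 86.4, 12.9]
force: [2.9, 7.9, -8.4]
opening: 0.0161
```

```bash
python3 -c "
from h import *
delta((-46,-15,247))"
```

```text
t 10.68 tcp [0.4889 0.0239 0.1626] grasp in press mm [-88.7 -14.4 181.6] open 16.1
 toolaxes in press [[0.056, 0.03, -0.998], [0.998, 0.007, 0.056], [0.009, -1.0, -0.029]] F press [ 0.7  8.4 -8.4]
tool delta mm to (-46, -15, 247) [-63.   46.3  -0.9]
```

>>> arm_command(
  commands=[-11,5,0,0,0,-11,5,0,0,0,-10,6,0,0,0,-10,6,0,0,0,-9,7,0,0,0],
)

```text
clock: 11.3
tool_pos: [0.5152, 0.0215, 0.2108]
orientation: [126.6, 86.3, 21.9]
force: [3.7, 6.6, -9.2]
opening: 0.0162
```

```bash
python3 -c "
from h import *
delta((-46,-15,247))"
```

```text
t 11.3 tcp [0.5152 0.0215 0.2108] grasp in press mm [-62.7 -10.1 229.7] open 16.2
 toolaxes in press [[0.052, 0.039, -0.998], [0.999, 0.006, 0.052], [0.008, -0.999, -0.039]] F press [ 1.8  7.3 -9.2]
tool delta mm to (-46, -15, 247) [-16.6  17.5   4.4]
```

>>> arm_command(
  commands=[-9,8,1,0,0,-9,8,1,0,0,0,0,0,0,0,0,0,0,0,0,0,0,0,0,0],
)

```text
clock: 11.92
tool_pos: [0.5255, 0.0204, 0.2232]
orientation: [138.8, 86.7, 34.1]
force: [-0.0, 7.4, -1.1]
opening: 0.0161
```

```bash
python3 -c "
from h import *
o,M,g,w=st(); q=w(g-[PP[0],PP[1],0])*1000; print('bridge',np.arctan2(q[2]-100,110-q[0])-.234); snap('scene','s4')"
```

```text
t 11.93 tcp [0.5255 0.0204 0.2232] grasp in press mm [-52.2  -8.6 242.2] open 16.1
 toolaxes in press [[0.038, 0.044, -0.998], [0.999, 0.005, 0.038], [0.007, -0.999, -0.044]] F press [-2.   7.2 -1.1]
bridge 0.4858692317808264
```

View pics/s4.png

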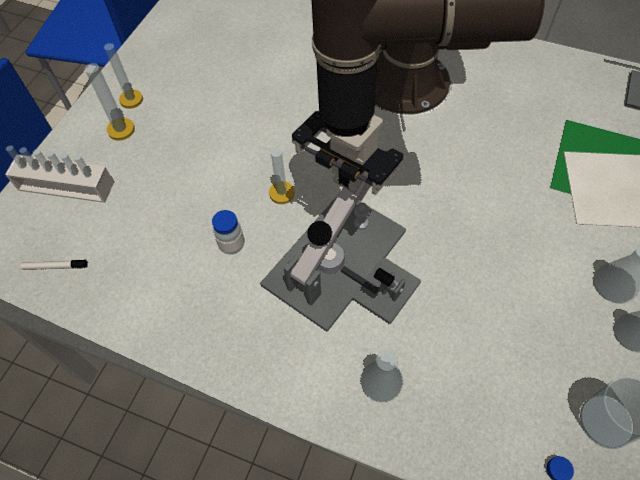

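>>> arm_command(
  commands=[0,0,0,0,0,0,0,0,0,0,0,0,0,0,0,0,0,0,0,0],
)

```text
clock: 12.48
tool_pos: [0.5257, 0.0243, 0.2223]
orientation: [142.2, 86.4, 37.8]
force: [-0.7, 5.7, -0.4]
opening: 0.0169
```

```bash
python3 -c "
from h import *
o,M,g,w=st(); q=w(g-[PP[0],PP[1],0])*1000; print('bridge',np.arctan2(q[2]-100,110-q[0])-.234, np.round(o['qvel'],2))"
```

```text
t 12.47 tcp [0.5257 0.0243 0.2223] grasp in press mm [-52.9  -4.9 241.2] open 16.9
 toolaxes in press [[0.037, 0.049, -0.998], [0.999, 0.009, 0.038], [0.011, -0.999, -0.049]] F press [-2.1  5.4 -0.4]
bridge 0.48011553892117065 [ 0.32  0.16  0.05 -0.44  0.26  0.28]
```

The scene view shows the bridge clearly raised in the fingers, the lever home and the flask, cylinder and jar untouched. The zero rows let the tool drift slightly with the latch spring, so I'll take that back with a small upward pull and settle on a held target.

>>> arm_command(
  commands=[-5,4,4,0,0,-5,3,4,0,0,-3,1,2,0,0],
)

```text
clock: 12.85
tool_pos: [0.5296, 0.0152, 0.2303]
orientation: [148.3, 86.4, 43.9]
force: [9.2, 6.0, -17.9]
opening: 0.0169
```

```bash
python3 -c "
from h import *
for i in range(3):
    for k in range(4): s=snap('wrist' if i<2 else 'scene','f%d'%i)
    o,M,g,w=st(); q=w(g-[PP[0],PP[1],0])*1000; print('bridge',np.arctan2(q[2]-100,110-q[0])-.234, np.round(o['qvel'],2))
f=s['frame'][110:260,260:410]; v=load('f1')['frame']
cv2.imwrite('pics/fin.png',np.hstack([cv2.resize(f,(400,400)),cv2.resize(v[:300,170:470],(400,400))]))"
```

```text
t 13.05 tcp [0.5294 0.0153 0.23  ] grasp in press mm [-47.  -12.7 249. ] open 16.5
 toolaxes in press [[0.032, 0.053, -0.998], [0.999, 0.009, 0.032], [0.011, -0.999, -0.053]] F press [  6.5   7.7 -13.8]
bridge 0.5252205597687708 [ 0.11  0.01 -0.04  0.04  0.05 -0.03]
t 13.25 tcp [0.5294 0.0154 0.23  ] grasp in press mm [-47.  -12.6 249. ] open 16.8
 toolaxes in press [[0.032, 0.053, -0.998], [0.999, 0.009, 0.032], [0.011, -0.999, -0.053]] F press [  6.4   8.2 -15. ]
bridge 0.5251853633924365 [0.08 0.02 0.05 0.01 0.01 0.06]
t 13.45 tcp [0.5294 0.0153 0.23  ] grasp in press mm [-47.  -12.6 249. ] open 16.9
 toolaxes in press [[0.032, 0.053, -0.998], [0.999, 0.009, 0.032], [0.011, -0.999, -0.053]] F press [  6.8   9.  -14.6]
bridge 0.5252425940151633 [-0.02 -0.06 -0.08  0.06 -0.04 -0.01]
```

View pics/fin.png

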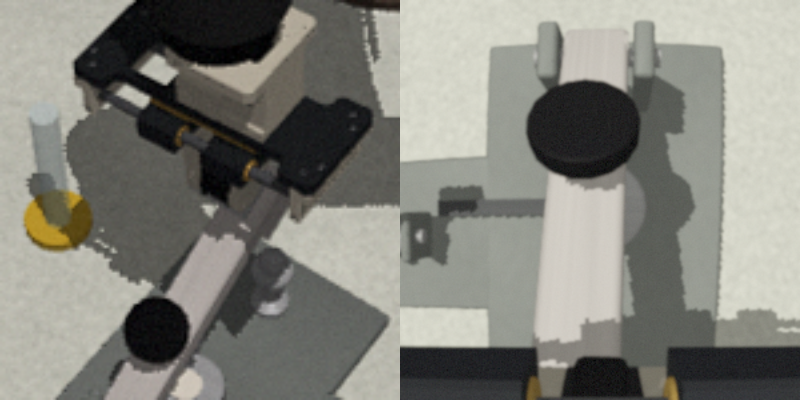

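The bridge stands clear of the ball with the grip between the fingers. It is steady and carrying load at about 0.52 rad, so I'm handing in.

```bash
python3 -c "
from plant import *
print(close_job()); o=get_obs(); print(o['clock'],o['tool_pos'],o['opening'])"
```

```text
the job is handed in; nothing more can be done
None
the job is handed in; nothing more can be done
```

The job is handed in at about 13.5 s of the 58 s allowed, with the bridge still held raised; no verdict was reported.

**What I did:**
- **Lever:** I pinched the bar and pulled it to its stop, where the reaction rose to about 32 N. I then eased it back home at roughly 0.6 rad/s and released it only once it pushed against the home stop.
- **Latch and bridge:** I gripped the latch and pulled it about 14–15 mm, worked out from the tool pose, with the bridge still down. I then lifted the bridge along its arc.

**Last checks:**
- **Bridge:** it stood at about 0.525 rad (30°), inferred from the tool pose, and was unchanged over 0.4 s. The opening was 16.9 mm on the 16 mm grip, and the pictures show it clear of the ball.
- **Lever:** it was at home when last seen, in the scene picture at 11.9 s.
- **Glassware:** the flask, cylinder and jar stood unmoved in that same picture. This was judged by eye, not measured.

**What disagreed:**
- While I held with zero moves, the tool drifted about 4 mm with the latch spring and the measured lift force fell to near zero. A small correcting lift fixed this.
- After that the downward load was about 14 N, more than the stated 3–6 N. I put this down to strain between the arm and the grip, but did not check it.
- The opening grew from 16.1 to 16.9 mm, which may mean the grip sits slightly skewed in the pads.

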